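# Open the shell-soaking bath and hold its cover at the line

### The job

The bath for soaking shell blanks is drained and cold, and its cover must stand open so that I can get at the blanks. First lift the loose round lid off the cover by its knob and set it down gently, knob up and lying flat, in the empty steel tray; then raise the hinged cover by the middle of its bar handle until the long line on the quadrant stands at the clamp screw (35 degrees open). Finish while still holding the cover steady there by the handle, so that I can tighten the screw, and leave the other things on the table where they are.

Things in the scene. Friction and masses are not known exactly. Their poses are not given: they have to be found in the camera images.
- bath: White box-shaped soaking bath fixed to the table, 260 mm deep (its x), 300 mm wide (its y), 155 mm high, with an open steel tub inside under the hinged cover. Origin: centre of its underside on the table; z up, x from its front (control panel, cover handle; towards the robot) to its back (hinge). Left or right of the table's middle, yaw within 0.2 rad.
- cover_hinge (a point): Middle of the cover's hinge axis, which runs along the bath's y at the top of its back edge, 155 mm above the table (130 mm behind the bath's centre). Does not move; axes as the bath's.
- cover (a joint): Angle of the hinged steel cover (264 by 304 mm, 8 mm thick, 0.5 to 0.7 kg), rad: 0 shut (level, its top 163.5 mm above the table), growing as its front edge is raised, end stop 0.84. Almost no friction: it falls shut when let go. At 35 degrees (0.611) the long line is at the clamp screw. Its round opening, 111 mm wide, centred 115 mm in front of the hinge, is covered by the loose lid.
- cover_handle (a point): Middle of the cover's black bar handle: round bar 12 mm thick, 110 mm long, parallel to the hinge, on a post at each end, 35 mm above the cover's top (29 mm gap under it). Cover shut: 235 mm in front of (bath's -x) and 43 mm above the hinge axis; it swings about it with the cover. A vertical gripper can pinch the bar from above, closing across it; the bar turns between the fingers.
- clamp_screw (a point): Wing-headed clamp screw fixed near the top of the bath's left (+y) side, 149 mm in front of the hinge axis and 13 mm below it; it runs in the slot of the quadrant. It is loose: it does not hold the cover.
- quadrant_line (a point): The long black line (with a black tab at its outer end) across the quadrant, a slotted metal arc of 150 mm radius about the hinge that hangs from the cover outside the bath's left (+y) side, with a short line every 5 degrees. This point is the middle of the long line; it rises with the cover and meets the clamp screw's point at 35 degrees open.
- lid: Loose round stainless lid, 128 mm across, 0.14 to 0.28 kg, over the opening in the cover. Under it a locating step 100 mm across and 5 mm deep (in the opening at the start), then a flange 4.5 mm thick; in the middle a black knob 30 mm across, its top 42 mm above the lid's underside. Origin: centre of the underside of the step; z up along the knob. Any yaw.
- lid_knob (a point): Point on the axis of the lid's knob, 31 mm above the lid's origin, at the height to grip (the knob is 30 mm across between 24 and 37 mm above the origin, a thinner stem below 19 mm).
- tray: Empty rectangular stainless tray fixed to the table, 210 mm (its x) by 280 mm (its y), walls 22 mm high and 4 mm thick, floor 4 mm thick. Origin: centre of its underside on the table. It stands beside the bath, on the other side of the middle of the table. (The trays with paper in them are not meant.)
- tape_roll: Roll of packing tape lying flat, 100 mm across, 45 mm high, left of the robot's front; leave alone. Origin: centre of underside.
- bowl: White ceramic bowl, 110 mm across, 45 mm high, to the left; leave alone. Origin: centre of underside.
- brush_cup: Ceramic cup, 72 mm across, 95 mm high, to the right; leave alone. Origin: centre of underside.
- tape_measure: Black tape measure standing upright, 62 by 38 by 56 mm, between the robot and the work; leave alone. Origin: centre of underside.

How it is judged:
By the outcome, as a careful person would: the job done as asked, in the order asked, and still so for the second after the job is handed in, while the arm keeps its last pose, push and grip.
It also fails if it takes over 58 s, if anything falls off the work surface, if the arm or the gripper's body presses on something with over 40 N, if the wrist force passes 120 N, or if a joint passes its speed limit or range.

### The arm

A 6-joint arm with a two-finger parallel gripper is mounted at the origin on the work surface. World frame = base frame: x ahead of the robot, y to its left, z up, the work surface at z = 0. Lengths are in m, angles in rad, forces in N, time in s.
With the tool pointing down it reaches from about 0.3 to 0.775 m from the base axis. Payload 14.6 kg.
Tool frame: the origin (TCP) lies between the finger pads; the fingertips stand 14 mm ahead of it and the grasp point (between the pads) lies 5 mm behind it; z points along the fingers, y is the line along which they close (so a half turn about z gives the same grasp; the last joint's range is limited). The gripper opens to 94 mm and grips with 3 to 60 N. Pads are 16 mm wide; open, the fingers measure 119 mm over their backs; the gripper's body (75 mm by 177 mm) begins 78 mm behind the grasp point.
Start: joints at [1.041, 0.3, 1.521, -0, 1.321, -0.067], TCP at [0.246, 0.492, 0.219] pointing down, gripper open.
Joint ranges: [-3.03, 3.03], [-0.79, 2.21], [0.23, 2.52], [-1.04, 4.18], [0, 3.07], [-2.55, 2.55]. Speed limits (rad/s): [2.22, 2.22, 2.57, 3.14, 3.14, 3.14].

### API

Orientations are given as [roll, pitch, yaw] about the fixed x, y, z axes, in that order (R = Rz(yaw) Ry(pitch) Rx(roll)).
In Python, from station import ctrl gives the robot as it stands. The module is installed in compiled form; this text tells all that it offers.
- The arm moves only by the tool move_arm, never from a script. Its argument "targets" is a list of rows, each a list of 7 numbers: the opening, from -1 (shut) to 1 (fully open), then the shift along the tool's x, y, z in units of 50 mm (1.0 is 50 mm), then the turn, a rotation vector about the tool's x, y, z in rad. A call has 1 to 12 rows; each row is the pose to reach, as a shift and turn from the pose commanded when the call began, along the tool's axes at that moment; what a row does not reach only later rows make up. A row lasts 1/10 s, in which the tool goes at most 50 mm and 8.59 degrees, less where a joint would pass 70% of its speed; a pose out of reach is approached as far as the arm can. A call with a gripper value outside its range is refused whole. The fingers move at their own pace and stop on an object; "grip_force" is the grip in N (left out, the last holds). Time passes only in rows, so rows that repeat a pose let the fingers close. It gives the time, the measured TCP pose, the force, the opening and the grip force at its end, in the units of the state.
- ctrl.get_obs(): the state, without advancing time (a new reading comes with each control period).
- ctrl.camera(name): name is "scene" or "top"; returns (picture, depth): 420x560x3 uint8, red, green, blue; 420x560 float32, m along the optical axis (not along the pixel's ray), 0 where there is no reading.
- ctrl.camera_params(name): a dict with "intrinsics" (3x3 intrinsics, pixels), "rvec" (rotation vector, rad) and "tvec" (3), from world to camera coordinates, as OpenCV has them. Camera axes: x right, y down, z forward; pixel columns grow to the right and rows downward; lengths in m; the calibration is good to about 2 mm. A picture is of the moment at which its call begins. camera_params takes no time and is no camera call.
- ctrl.hand_in(): hands the job in; it is judged then, once.
Trained networks look in the newest picture that a camera, given by its name, has taken for a name from the list of things; names that differ only in an ending like _2 or _b are one class to them, and where a whole thing is asked for, a point or a joint stands for the part that bears it (a point fixed in the world has none). Each returns a list of dicts, best first, with "score" (0 to 1); they miss things now and then, are a little off and sometimes report something else, mostly with a low value. They report only what shows in the picture. A call takes as long as a camera call.
- ctrl.cut_out(camera, target): "region" (420x560 bool, what is visible of it) and "point" ([column, row] in pixels, amid what is visible of it).
- ctrl.tip_of(camera, target): "point" ([column, row] in pixels: a listed point, or the origin of a listed thing).
The state is a dict: "time_s": time; "qpos": joint angles; "joint_vel": joint speeds; "tau": joint torques, N m; "ee_pos": TCP position; "eef_rot": TCP orientation; "force": force on the tool from outside, world axes, zero at the start; "moment": the same for the moment, N m; "grip_width": finger opening in m; "grip_force": force on a finger pad.
Only numpy, scipy, OpenCV 4.12 (cv2) and the standard library are available. Lean on these libraries where they do the work, as an engineer would, in place of code of your own. Each camera call takes 0.05 s, during which the arm holds its last target. There are 200 camera calls.

## Working session

There is one attempt and no reset: what is moved stays moved. The work goes in short steps, Python scripts to look and compute and a tool call to move; the robot and the scene stay as the last step left them, time stands still between calls to the robot, and variables do not carry over. Pictures are saved under pics/ and viewed, at most 10 in all, crops included, and the job is handed in when it is done.

Besides the shell and the picture viewer there is one more tool, called after "Call:" as name(argument=value, ...), one argument or row to a line, values as JSON. move_arm: Moves the arm, as the interface text tells. Its arguments: {"type":"object","properties":{"targets":{"type":"array"},"grip_force":{"type":"number"}},"required":["targets"]}

```bash
mkdir -p pics
cat > h.py <<'E'
import numpy as np, cv2
from station import ctrl
from scipy.spatial.transform import Rotation as R
def cam(n):
    p=ctrl.camera_params(n); K=np.array(p["intrinsics"]); Rm=cv2.Rodrigues(np.array(p["rvec"],float))[0]; t=np.array(p["tvec"],float).ravel()
    return K,Rm,t
def unproj(n,u,v,d):
    K,Rm,t=cam(n); c=np.stack([(u-K[0,2])/K[0,0]*d,(v-K[1,2])/K[1,1]*d,d],-1); return (c-t)@Rm
def atz(n,uv,z):
    K,Rm,t=cam(n); r=np.array([(uv[0]-K[0,2])/K[0,0],(uv[1]-K[1,2])/K[1,1],1])@Rm; o=-t@Rm; return o+r*(z-o[2])/r[2]
def proj(n,P):
    K,Rm,t=cam(n); c=np.atleast_2d(P)@Rm.T+t; return np.stack([K[0,0]*c[:,0]/c[:,2]+K[0,2],K[1,1]*c[:,1]/c[:,2]+K[1,2]],-1)
E
python3 - <<'E'
from h import *
np.set_printoptions(precision=4,suppress=True)
Z={"lid_knob":.1895-.0,"cover_handle":.198,"clamp_screw":.142,"cover_hinge":.155,"tray":0,"bath":0,"lid":.1585,"quadrant_line":.1}
for c in ["scene","top"]:
    im,d=ctrl.camera(c); cv2.imwrite(f"pics/{c}0.png",im[...,::-1]); np.savez(f"{c}0.npz",im=im,d=d)
    for n,z in Z.items():
        for r in ctrl.tip_of(c,n)[:2]: print(c,n,round(r["score"],2),np.round(r["point"]),atz(c,r["point"],z))
    for n in ["lid","tray","cover"]:
        for r in ctrl.cut_out(c,n)[:2]:
            m=r["region"]&(d>0); v,u=np.nonzero(m); P=unproj(c,u,v,d[m]); print(" cut",c,n,round(r["score"],2),m.sum(),np.median(P,0),P.min(0),P.max(0))
print(ctrl.get_obs())
E
```

```text
scene lid_knob 0.94 [340. 262.] [0.6261 0.2374 0.1895]
scene cover_handle 0.7 [348. 228.] [0.5155 0.2215 0.198 ]
scene cover_handle 0.53 [338. 270.] [0.6555 0.2417 0.198 ]
scene clamp_screw 0.81 [394. 284.] [0.601  0.3895 0.142 ]
scene clamp_screw 0.72 [455. 306.] [0.5987 0.5537 0.142 ]
scene cover_hinge 0.9 [317. 304.] [0.7499 0.224  0.155 ]
scene tray 0.95 [205. 228.] [ 0.5778 -0.2462  0.    ]
scene lid 0.91 [339. 269.] [0.6297 0.2398 0.1585]
scene lid 0.65 [386. 310.] [0.6925 0.3922 0.1585]
scene quadrant_line 0.61 [385. 313.] [0.6708 0.393  0.1   ]
scene quadrant_line 0.54 [290. 208.] [0.4501 0.0121 0.1   ]
 cut scene lid 0.85 1523 [0.6401 0.2333 0.1674] [0.5697 0.1657 0.1581] [0.6975 0.2948 0.2052]
 cut scene tray 0.72 4650 [ 0.5768 -0.2515  0.0045] [ 0.4557 -0.4201 -0.0051] [ 0.6997 -0.0957  0.0318]
 cut scene cover 0.63 7934 [0.6273 0.2465 0.1629] [ 0.3574  0.0317 -0.0054] [0.7581 0.3952 0.2085]
top lid_knob 0.58 [217. 164.] [0.6328 0.2308 0.1895]
top cover_handle 0.55 [212. 202.] [0.5068 0.2416 0.198 ]
top cover_handle 0.21 [290. 244.] [ 0.3757 -0.01    0.198 ]
top clamp_scre
[... 315 characters left out ...]
45 [220. 168.] [0.637  0.2363 0.1   ]
 cut top lid 0.93 1149 [0.6281 0.2271 0.1688] [0.5642 0.1649 0.1567] [0.6941 0.2931 0.2058]
 cut top cover 0.69 6161 [0.6    0.2251 0.1643] [ 0.4752  0.0708 -0.0049] [0.7982 0.4309 0.2113]
{'time_s': 1.2, 'qpos': array([ 1.0414,  0.2999,  1.521 ,  0.    ,  1.3207, -0.0666]), 'joint_vel': array([ 0.0011,  0.0006,  0.0001, -0.0006, -0.0015,  0.001 ]), 'tau': array([ -0.0006, -53.1681, -35.291 ,   0.0708,   0.0214,  -0.0001]), 'ee_pos': array([0.2455, 0.4922, 0.2194]), 'eef_rot': array([ 3.1416, -0.    ,  2.6788]), 'force': array([-1.0148,  0.7372, -1.3305]), 'moment': array([-0.0175,  0.0012,  0.0029]), 'grip_force': 0.0, 'grip_width': 0.09392467575938776}
```

```bash
python3 -c "
import cv2,numpy as np
a=cv2.imread('pics/scene0.png');b=cv2.imread('pics/top0.png');cv2.imwrite('pics/both0.png',cv2.resize(np.vstack([a,b]),None,fx=.71,fy=.71))"
```

```text
(no output)
```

View pics/both0.png

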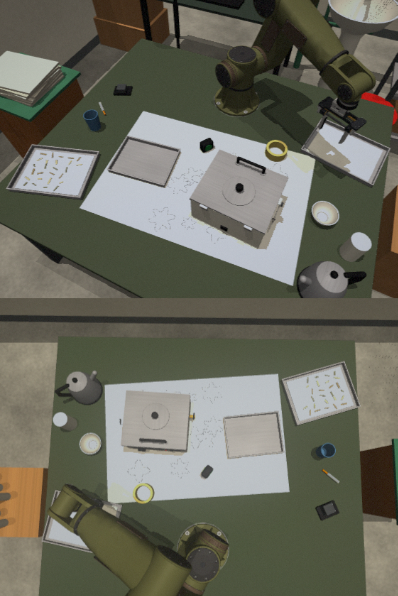

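The bath with lid and handle is on the left (+y) and the empty tray on the right, at about (145,160) in the upper view. Next I refine the poses from depth.

Run:
```python
from h import *
np.set_printoptions(precision=4,suppress=True)
for c in ["scene","top"]:
    f=np.load(f"{c}0.npz"); d=f["d"]; m=d>0; v,u=np.nonzero(m); P=unproj(c,u,v,d[m])
    def sel(x0,x1,y0,y1,z0,z1): return P[(P[:,0]>x0)&(P[:,0]<x1)&(P[:,1]>y0)&(P[:,1]<y1)&(P[:,2]>z0)&(P[:,2]<z1)]
    def rect(Q): return cv2.minAreaRect((Q[:,:2]*1000).astype(np.float32))
    C=sel(.45,.8,.04,.42,.157,.172); print(c,"cover",len(C),rect(C),np.median(C[:,2]))
    H=sel(.47,.55,.12,.34,.190,.22); print(" handle",len(H),rect(H),H.mean(0),H[:,2].max())
    N=sel(.59,.67,.19,.28,.192,.22); print(" knob",len(N),rect(N),N.mean(0),np.percentile(N[:,2],90))
    L=sel(.55,.71,.15,.31,.1665,.173); print(" lid",len(L),rect(L))
    T=sel(.44,.72,-.43,-.06,.012,.04); print(" trayrim",len(T),rect(T))
    F=sel(.44,.72,-.43,-.06,-.02,.04); print(" zmed tray",np.median(sel(.53,.62,-.32,-.17,-.02,.03)[:,2]))
```

```text
scene cover 9071 ((622.25390625, 235.0140380859375), (315.062255859375, 276.1678466796875), 87.13003540039062) 0.16333736604491667
 handle 191 ((517.1203002929688, 235.96188354492188), (120.386474609375, 15.59809398651123), 84.66168975830078) [0.518  0.2379 0.2014] 0.208542581335109
 knob 85 ((634.564453125, 231.91259765625), (28.611331939697266, 27.136947631835938), 19.527986526489258) [0.6359 0.2316 0.1982] 0.2013988365281963
 lid 944 ((629.8685302734375, 229.2930908203125), (158.1219482421875, 158.8302001953125), 89.96561431884766)
 trayrim 763 ((577.5638427734375, -249.35989379882812), (220.13067626953125, 287.9701843261719), 7.069574356079102)
 zmed tray 0.003884282450568372
top cover 6712 ((619.385986328125, 235.44581604003906), (320.18408203125, 273.5290832519531), 87.08686828613281) 0.16475118865625066
 handle 135 ((512.50634765625, 233.83096313476562), (120.29032897949219, 12.221972465515137), 86.85970306396484) [0.512  0.2344 0.204 ] 0.21133307474074567
 knob 65 ((630.9819946289062, 228.79527282714844), (28.204975128173828, 26.158994674682617), 28.315074920654297) [0.6302 0.2288 0.199 ] 0.20306004434684752
 lid 1019 ((629.9471435546875, 230.10122680664062), (159.69676208496094, 159.2210693359375), 0.03729315474629402)
 trayrim 757 ((563.7864990234375, -243.2229461669922), (249.96568298339844, 352.103515625), 3.6440353393554688)
 zmed tray 0.005008823028785317
```

```bash
cat >> h.py <<'E'
np.set_printoptions(precision=4,suppress=True)
def row(p,yaw=None,cur=None):
    o=ctrl.get_obs(); Rc=R.from_euler("xyz",o["eef_rot"]); s=Rc.inv().apply(np.array(p)-o["ee_pos"])/.05
    w=(Rc.inv()*R.from_euler("xyz",[np.pi,0,yaw])).as_rotvec() if yaw is not None else 0
    print("shift",s,"turn",w); return s
E
python3 -c "
from h import *
row([.633,.230,.29],1.516)"
```

```text
shift [-9.275  -1.2319 -1.4113] turn [ 0.     -0.      1.1628]
```

Call:
move_arm(
  targets=[
    [1,0,0,-1,0,0,0],
    [1,-1,-0.12,-1.41,0,0,0.14],
    [1,-9.275,-1.232,-1.41,0,0,1.163],
    [1,-9.275,-1.232,-1.41,0,0,1.163],
    [1,-9.275,-1.232,-1.41,0,0,1.163],
    [1,-9.275,-1.232,-1.41,0,0,1.163],
    [1,-9.275,-1.232,-1.41,0,0,1.163],
    [1,-9.275,-1.232,-1.41,0,0,1.163],
    [1,-9.275,-1.232,-1.41,0,0,1.163],
    [1,-9.275,-1.232,-1.41,0,0,1.163],
    [1,-9.275,-1.232,-1.41,0,0,1.163],
    [1,-9.275,-1.232,-1.41,0,0,1.163],
  ],
)

```text
time_s: 2.4
ee_pos: [0.6348, 0.2277, 0.2886]
eef_rot: [-3.14, 0.001, 1.513]
force: [-0.5, 0.2, -0.1]
grip_width: 0.0938
grip_force: 0.0
```

```bash
python3 -c "
from h import *
row([.633,.230,.187],1.516);o=ctrl.get_obs();print(o['qpos'],o['time_s'],o['force'])"
```

```text
shift [ 0.0459 -0.0353  2.0327] turn [-0.0013  0.0007 -0.0035]
[ 0.2902  0.5612  0.9966 -0.0003  1.5852  0.3485] 2.4 [-0.5346  0.215  -0.1094]
```

Call:
move_arm(
  targets=[
    [1,0,0,0.3,0,0,0],
    [1,0,0,0.7,0,0,0],
    [1,0,0,1.1,0,0,0],
    [1,0,0,1.5,0,0,0],
    [1,0,0,1.8,0,0,0],
    [1,0,0,2.0,0,0,0],
    [1,0,0,2.06,0,0,0],
    [1,0,0,2.06,0,0,0],
  ],
)

```text
time_s: 3.2
ee_pos: [0.633, 0.2302, 0.1872]
eef_rot: [3.141, -0.0, 1.516]
force: [-0.6, -0.2, 0.9]
grip_width: 0.0939
grip_force: 0.0
```

Run:
```python
from h import *
row([.633,.230,.187],1.516)
for c in ["scene","top"]:
    im,d=ctrl.camera(c); print([(round(r["score"],2),atz(c,r["point"],.1895)) for r in ctrl.tip_of(c,"lid_knob")[:2]])
    if c=="scene":
        u,v=proj(c,[.633,.230,.19])[0].astype(int); cv2.imwrite("pics/g1.png",cv2.resize(im[v-70:v+70,u-90:u+90,::-1],None,fx=4,fy=4))
```

```text
shift [-0.0038  0.0009  0.004 ] turn [ 0.0002 -0.0001 -0.    ]
[(0.75, array([0.628 , 0.2249, 0.1895]))]
[(0.58, array([0.6259, 0.242 , 0.1895]))]
```

View pics/g1.png

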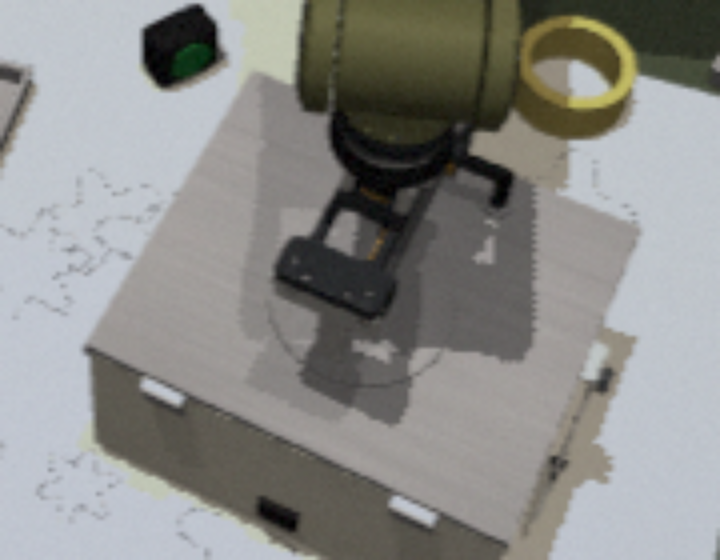

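The gripper straddles the knob, with the finger bar at about (335,280) and no contact. I'll close the fingers now.

Call:
move_arm(
  targets=[
    [-1,0,0,0,0,0,0],
    [-1,0,0,0,0,0,0],
    [-1,0,0,0,0,0,0],
    [-1,0,0,0,0,0,0],
    [-1,0,0,0,0,0,0],
    [-1,0,0,0,0,0,0],
    [-1,0,0,0,0,0,0],
    [-1,0,0,0,0,0,0],
  ],
  grip_force=25,
)

```text
time_s: 4.2
ee_pos: [0.633, 0.23, 0.187]
eef_rot: [3.142, 0.0, 1.516]
force: [0.9, 0.2, -0.4]
grip_width: 0.0333
grip_force: 0.0
```

Call:
move_arm(
  targets=[
    [-1,0,0,0,0,0,0],
    [-1,0,0,0,0,0,0],
    [-1,0,0,0,0,0,0],
  ],
)

```text
time_s: 4.5
ee_pos: [0.633, 0.23, 0.1869]
eef_rot: [-3.142, 0.0, 1.516]
force: [-0.9, -0.0, -0.2]
grip_width: 0.0293
grip_force: 25.0
```

Call:
move_arm(
  targets=[
    [-1,0,0,-0.05,0,0,0],
    [-1,0,0,-0.15,0,0,0],
    [-1,0,0,-0.3,0,0,0],
    [-1,0,0,-0.5,0,0,0],
    [-1,0,0,-0.8,0,0,0],
    [-1,0,0,-1.1,0,0,0],
    [-1,0,0,-1.4,0,0,0],
    [-1,0,0,-1.6,0,0,0],
    [-1,0,0,-1.6,0,0,0],
    [-1,0,0,-1.6,0,0,0],
  ],
)

```text
time_s: 5.5
ee_pos: [0.6329, 0.2299, 0.2667]
eef_rot: [-3.141, 0.0, 1.516]
force: [-0.2, -0.6, -1.4]
grip_width: 0.0291
grip_force: 25.0
```

Run:
```python
from h import *
o=ctrl.get_obs(); print(o["force"],o["grip_width"],o["moment"])
for c in ["scene","top"]:
    im,d=ctrl.camera(c)
    print([(round(r["score"],2),r["point"],proj(c,o["ee_pos"])) for r in ctrl.tip_of(c,"lid_knob")[:1]])
    m=d>0; v,u=np.nonzero(m); P=unproj(c,u,v,d[m]); 
    Q=P[(abs(P[:,0]-.633)<.09)&(abs(P[:,1]-.23)<.09)&(P[:,2]>.215)&(P[:,2]<.256)]
    if len(Q)>20: print(len(Q),Q.min(0),Q.max(0),np.linalg.lstsq(np.c_[Q[:,:2],np.ones(len(Q))],Q[:,2],rcond=None)[0])
    if c=="scene":
        u,v=proj(c,[.633,.230,.23])[0].astype(int); cv2.imwrite("pics/g2.png",cv2.resize(im[v-70:v+70,u-90:u+90,::-1],None,fx=4,fy=4))
row([.578,-.247,.267],1.516)
row([.578,-.247,.060],1.516)
```

```text
[-0.2029 -0.6024 -1.4439] 0.029133604884258757 [-0.0577  0.0464  0.0366]
[]
980 [0.5758 0.1681 0.2378] [0.698  0.2941 0.2536] [0.0013 0.0013 0.2458]
[(0.74, [212.9, 157.1], array([[213.8462, 158.8365]]))]
162 [0.6025 0.1659 0.2395] [0.6897 0.293  0.2559] [-0.003  -0.0134  0.2518]
shift [-9.5842 -0.5714 -0.0117] turn [-0.0011  0.0004 -0.0002]
shift [-9.5825 -0.5666  4.1283] turn [-0.0011  0.0004 -0.0002]
```

View pics/g2.png

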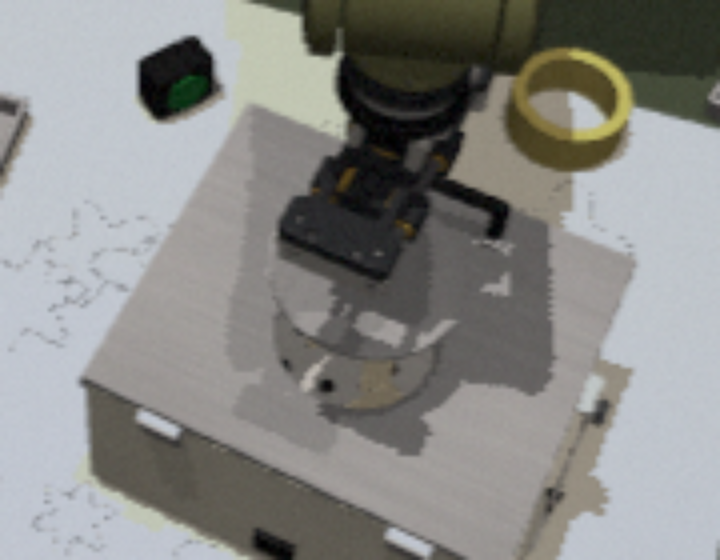

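The lid is off and level: its disc is at (360,300), with the empty opening showing beneath. On to the tray.

Call:
move_arm(
  targets=[
    [-1,-0.3,-0.02,0,0,0,0],
    [-1,-0.9,-0.05,0,0,0,0],
    [-1,-1.7,-0.1,0,0,0,0],
    [-1,-2.6,-0.15,0,0,0,0],
    [-1,-3.5,-0.21,0,0,0,0],
    [-1,-4.4,-0.26,0,0,0,0],
    [-1,-5.3,-0.32,0,0,0,0],
    [-1,-6.2,-0.37,0,0,0,0],
    [-1,-7.1,-0.42,0,0,0,0],
    [-1,-8,-0.48,0,0,0,0],
    [-1,-8.7,-0.52,0,0,0,0],
    [-1,-9.2,-0.55,0,0,0,0],
  ],
)

```text
time_s: 6.9
ee_pos: [0.5789, -0.231, 0.2668]
eef_rot: [-3.141, 0.0, 1.514]
force: [-0.5, 0.5, -2.6]
grip_width: 0.029
grip_force: 25.0
```

Call:
move_arm(
  targets=[
    [-1,-0.25,-0.01,0,0,0,0],
    [-1,-0.38,-0.02,0.2,0,0,0],
    [-1,-0.38,-0.02,0.6,0,0,0],
    [-1,-0.38,-0.02,1.1,0,0,0],
    [-1,-0.38,-0.02,1.7,0,0,0],
    [-1,-0.38,-0.02,2.3,0,0,0],
    [-1,-0.38,-0.02,2.8,0,0,0],
    [-1,-0.38,-0.02,3.2,0,0,0],
    [-1,-0.38,-0.02,3.5,0,0,0],
    [-1,-0.38,-0.02,3.7,0,0,0],
    [-1,-0.38,-0.02,3.8,0,0,0],
    [-1,-0.38,-0.02,3.8,0,0,0],
  ],
)

```text
time_s: 8.1
ee_pos: [0.5782, -0.2466, 0.0768]
eef_rot: [-3.141, -0.0, 1.516]
force: [0.7, 0.5, -1.5]
grip_width: 0.029
grip_force: 25.0
```

Run:
```python
from h import *
o=ctrl.get_obs(); print(o["time_s"],o["force"],o["ee_pos"],o["grip_width"])
for c in ["scene"]:
    im,d=ctrl.camera(c)
    m=d>0; v,u=np.nonzero(m); P=unproj(c,u,v,d[m]); x,y,z=o["ee_pos"]
    Q=P[(abs(P[:,0]-x)<.09)&(abs(P[:,1]-y)<.09)&(P[:,2]>z-.025)&(P[:,2]<z-.014)]
    print(len(Q),Q.min(0),Q.max(0),np.linalg.lstsq(np.c_[Q[:,:2],np.ones(len(Q))],Q[:,2],rcond=None)[0],np.median(Q[:,2]))
    u,v=proj(c,o["ee_pos"])[0].astype(int); cv2.imwrite("pics/g3.png",cv2.resize(im[v-70:v+70,u-90:u+90,::-1],None,fx=4,fy=4))
```

```text
8.1 [ 0.7336  0.5074 -1.5382] [ 0.5782 -0.2466  0.0768] 0.028973654697422083
637 [ 0.5167 -0.3038  0.0518] [ 0.6435 -0.1819  0.0628] [-0.002  -0.0088  0.0564] 0.05719416724272879
```

View pics/g3.png

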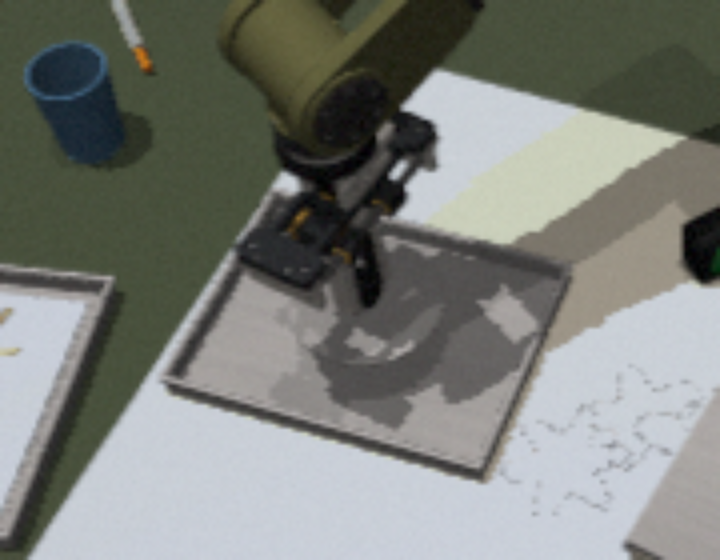

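The lid at (370,330) is level and above the middle of the tray. I'll lower it gently.

Call:
move_arm(
  targets=[
    [-1,0,0,0.15,0,0,0],
    [-1,0,0,0.35,0,0,0],
    [-1,0,0,0.55,0,0,0],
    [-1,0,0,0.7,0,0,0],
    [-1,0,0,0.78,0,0,0],
    [-1,0,0,0.82,0,0,0],
    [-1,0,0,0.84,0,0,0],
    [-1,0,0,0.85,0,0,0],
    [-1,0,0,0.86,0,0,0],
    [-1,0,0,0.86,0,0,0],
  ],
)

```text
time_s: 9.15
ee_pos: [0.5783, -0.2468, 0.0341]
eef_rot: [3.141, 0.0, 1.516]
force: [1.0, 0.2, -1.7]
grip_width: 0.0291
grip_force: 25.0
```

Call:
move_arm(
  targets=[
    [-1,0,0,0.01,0,0,0],
    [-1,0,0,0.02,0,0,0],
    [-1,0,0,0.02,0,0,0],
  ],
)

```text
time_s: 9.45
ee_pos: [0.5782, -0.2467, 0.0329]
eef_rot: [3.142, -0.0, 1.516]
force: [-0.2, 0.3, -1.1]
grip_width: 0.0291
grip_force: 25.0
```

Call:
move_arm(
  targets=[
    [-1,0,0,0.01,0,0,0],
    [-1,0,0,0.02,0,0,0],
    [-1,0,0,0.02,0,0,0],
  ],
)

```text
time_s: 9.75
ee_pos: [0.5783, -0.2467, 0.0324]
eef_rot: [3.141, 0.0, 1.516]
force: [-1.9, 0.8, 4.0]
grip_width: 0.0289
grip_force: 25.0
```

Call:
move_arm(
  targets=[
    [-1,0,0,0.01,0,0,0],
    [-1,0,0,0.02,0,0,0],
    [-1,0,0,0.02,0,0,0],
  ],
)

```text
time_s: 10.05
ee_pos: [0.5783, -0.2468, 0.0324]
eef_rot: [3.141, 0.0, 1.516]
force: [-8.5, 4.5, 14.6]
grip_width: 0.0289
grip_force: 25.0
```

The lid has touched down. I'll ease off the push, then release and retreat.

Call:
move_arm(
  targets=[
    [-1,0,0,-0.02,0,0,0],
    [-1,0,0,-0.02,0,0,0],
    [0.3,0,0,-0.02,0,0,0],
    [0.3,0,0,-0.02,0,0,0],
    [0.3,0,0,-0.02,0,0,0],
    [0.3,0,0,-0.02,0,0,0],
    [0.3,0,0,-0.02,0,0,0],
    [0.3,0,0,-0.02,0,0,0],
  ],
)

```text
time_s: 10.85
ee_pos: [0.5782, -0.2467, 0.0319]
eef_rot: [-3.142, -0.0, 1.516]
force: [-0.5, -0.4, -0.1]
grip_width: 0.0611
grip_force: 0.0
```

Call:
move_arm(
  targets=[
    [0.3,0,0,-0.2,0,0,0],
    [0.3,0,0,-0.5,0,0,0],
    [0.3,0,0,-1,0,0,0],
    [0.3,0,0,-1.8,0,0,0],
    [0.3,0,0,-2.7,0,0,0],
    [0.3,0,0,-3.6,0,0,0],
    [0.3,0,0,-4.5,0,0,0],
    [0.3,0,0,-5,0,0,0],
    [0.3,0,0,-5,0,0,0],
    [0.3,0,0,-5,0,0,0],
  ],
)

```text
time_s: 11.85
ee_pos: [0.578, -0.2467, 0.2828]
eef_rot: [3.141, 0.0, 1.516]
force: [0.5, 0.2, 0.2]
grip_width: 0.0609
grip_force: 0.0
```

Run:
```python
from h import *
o=ctrl.get_obs(); print(o["time_s"],o["ee_pos"],o["grip_width"])
A=[]
for c in ["scene","top"]:
    im,d=ctrl.camera(c); A.append(im[...,::-1])
    m=d>0; v,u=np.nonzero(m); P=unproj(c,u,v,d[m])
    Q=P[(abs(P[:,0]-.578)<.08)&(abs(P[:,1]+.247)<.08)&(P[:,2]>.0095)&(P[:,2]<.02)]
    print("lid",len(Q),Q.min(0),Q.max(0),np.median(Q[:,2]))
    H=P[(abs(P[:,0]-.513)<.03)&(abs(P[:,1]-.236)<.08)&(P[:,2]>.19)&(P[:,2]<.22)]; print("handle",cv2.minAreaRect((H[:,:2]*1000).astype(np.float32)),H.mean(0))
    for n,z in [("cover_handle",.198),("cover_hinge",.155)]: print(n,[(round(r["score"],2),atz(c,r["point"],z)) for r in ctrl.tip_of(c,n)[:2]])
cv2.imwrite("pics/both1.png",cv2.resize(np.vstack(A),None,fx=.71,fy=.71))
row([.513,.236,.282],1.516)
```

```text
11.85 [ 0.578  -0.2467  0.2828] 0.06094448001231821
lid 763 [ 0.5004 -0.3267  0.0095] [ 0.6464 -0.1768  0.0198] 0.013451561260813035
handle ((517.111572265625, 235.71542358398438), (120.8134536743164, 14.688243865966797), 87.06227111816406) [0.5178 0.2373 0.2014]
cover_handle [(0.87, array([0.5165, 0.2341, 0.198 ]))]
cover_hinge [(0.9, array([0.7432, 0.2202, 0.155 ]))]
lid 203 [ 0.5225 -0.2802  0.0095] [ 0.6571 -0.17    0.0195] 0.013572120839856781
handle ((512.5264892578125, 234.24588012695312), (121.86335754394531, 12.715692520141602), 86.50419616699219) [0.512  0.233  0.2038]
cover_handle [(0.63, array([0.5067, 0.2286, 0.198 ]))]
cover_hinge [(0.86, array([0.7498, 0.2259, 0.155 ]))]
shift [ 9.5674 -1.8303 -0.0096] turn [-0.0012 -0.0005 -0.0002]
```

View pics/both1.png

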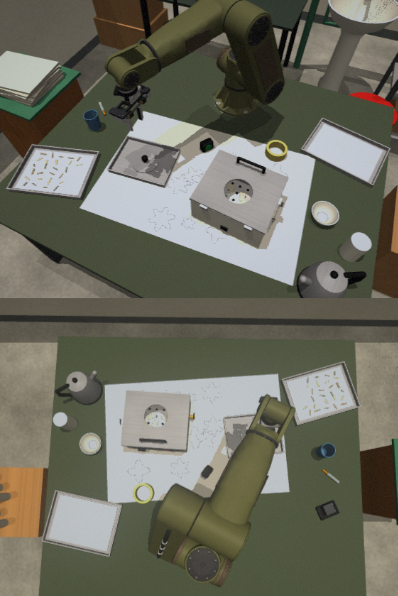

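The lid lies flat in the tray at (145,158) in the upper view, knob up, and the handle is clear. Next I move over the handle.

Call:
move_arm(
  targets=[
    [0.3,0.4,-0.1,0,0,0,0],
    [0.3,1.1,-0.2,0,0,0,0],
    [0.3,2,-0.4,0,0,0,0],
    [0.3,2.95,-0.56,0,0,0,0],
    [0.3,3.9,-0.74,0,0,0,0],
    [0.3,4.85,-0.92,0,0,0,0],
    [0.3,5.8,-1.1,0,0,0,0],
    [0.3,6.75,-1.28,0,0,0,0],
    [0.3,7.7,-1.46,0,0,0,0],
    [0.3,8.6,-1.64,0,0,0,0],
    [0.3,9.3,-1.76,0,0,0,0],
    [0.3,9.557,-1.8,0,0,0,0],
  ],
)

```text
time_s: 13.35
ee_pos: [0.5138, 0.2381, 0.2815]
eef_rot: [-3.141, 0.0, 1.519]
force: [-0.7, -0.8, -0.1]
grip_width: 0.061
grip_force: 0.0
```

Call:
move_arm(
  targets=[
    [0.3,0,0,0,0,0,0],
    [0.3,0,0,0.3,0,0,0],
    [0.3,0,0,0.7,0,0,0],
    [0.3,0,0,1.1,0,0,0],
    [0.3,0,0,1.4,0,0,0],
    [0.3,0,0,1.6,0,0,0],
    [0.3,0,0,1.72,0,0,0],
    [0.3,0,0,1.76,0,0,0],
    [0.3,0,0,1.76,0,0,0],
  ],
)

```text
time_s: 14.25
ee_pos: [0.5148, 0.2351, 0.1943]
eef_rot: [3.141, -0.0, 1.515]
force: [0.0, 0.0, 0.2]
grip_width: 0.0611
grip_force: 0.0
```

Call:
move_arm(
  targets=[
    [-1,0,0,0,0,0,0],
    [-1,0,0,0,0,0,0],
    [-1,0,0,0,0,0,0],
    [-1,0,0,0,0,0,0],
    [-1,0,0,0,0,0,0],
    [-1,0,0,0,0,0,0],
    [-1,0,0,0,0,0,0],
    [-1,0,0,0,0,0,0],
    [-1,0,0,0,0,0,0],
  ],
  grip_force=20,
)

```text
time_s: 15.15
ee_pos: [0.5138, 0.2354, 0.1939]
eef_rot: [-3.139, 0.0, 1.516]
force: [-8.1, 0.3, 2.9]
grip_width: 0.011
grip_force: 20.0
```

Run:
```python
from h import *
o=ctrl.get_obs(); print(o["time_s"],o["ee_pos"],o["eef_rot"],o["grip_width"],o["force"],o["grip_force"],o["qpos"])
```

```text
15.15 [0.5138 0.2354 0.1939] [-3.1394  0.0003  1.5161] 0.010975098655699983 [-8.0845  0.2904  2.8761] 20.001389980316162 [0.3646 0.356  1.5075 0.0006 1.2802 0.4192]
```

The bar is gripped, with a slight 8 N side offset. The lift is an arc in the tool's y–z plane, so I'll tabulate it.

Run:
```python
import numpy as np
a=np.arctan2(43,235);r=np.hypot(235,43)
def p(t): t=np.radians(t); return np.array([235-r*np.cos(a+t), -(r*np.sin(a+t)-43)])/50
for seq in ([0,.2,.5,1,1.7,2.6,3.6,4.7,5.8,6.8,7.6,8],[8,8.5,9.5,11,12.7,14.5,16.3,18.1,19.6,20.8,21.6,22],[22,22.5,23.5,25,26.7,28.5,30.3,31.8,33,33.7,34,34]):
    print([[round(float(x),3) for x in p(t)-p(seq[0])] for t in seq[1:]])
```

```text
[[0.003, -0.016], [0.008, -0.041], [0.016, -0.082], [0.028, -0.139], [0.044, -0.212], [0.063, -0.293], [0.086, -0.382], [0.111, -0.471], [0.135, -0.55], [0.155, -0.614], [0.165, -0.646]]
[[0.013, -0.04], [0.041, -0.118], [0.085, -0.235], [0.139, -0.366], [0.2, -0.504], [0.265, -0.639], [0.334, -0.772], [0.395, -0.881], [0.446, -0.967], [0.481, -1.024], [0.499, -1.052]]
[[0.022, -0.035], [0.068, -0.105], [0.139, -0.208], [0.223, -0.322], [0.316, -0.44], [0.412, -0.556], [0.494, -0.65], [0.562, -0.723], [0.603, -0.765], [0.62, -0.783], [0.62, -0.783]]
```

Including the −0.02 y correction to take out the side force:

Call:
move_arm(
  targets=[
    [-1,0,-0.02,0,0,0,0],
    [-1,0,-0.017,-0.016,0,0,0],
    [-1,0,-0.012,-0.041,0,0,0],
    [-1,0,-0.004,-0.082,0,0,0],
    [-1,0,0.008,-0.139,0,0,0],
    [-1,0,0.024,-0.212,0,0,0],
    [-1,0,0.043,-0.293,0,0,0],
    [-1,0,0.066,-0.382,0,0,0],
    [-1,0,0.091,-0.471,0,0,0],
    [-1,0,0.115,-0.55,0,0,0],
    [-1,0,0.135,-0.614,0,0,0],
    [-1,0,0.145,-0.646,0,0,0],
  ],
)

```text
time_s: 16.35
ee_pos: [0.5219, 0.2349, 0.2266]
eef_rot: [-3.141, 0.0, 1.516]
force: [1.1, 0.2, -4.4]
grip_width: 0.0114
grip_force: 20.0
```

Forces are low, so I'll continue.

Call:
move_arm(
  targets=[
    [-1,0,0.013,-0.04,0,0,0],
    [-1,0,0.041,-0.118,0,0,0],
    [-1,0,0.085,-0.235,0,0,0],
    [-1,0,0.139,-0.366,0,0,0],
    [-1,0,0.2,-0.504,0,0,0],
    [-1,0,0.265,-0.639,0,0,0],
    [-1,0,0.334,-0.772,0,0,0],
    [-1,0,0.395,-0.881,0,0,0],
    [-1,0,0.446,-0.967,0,0,0],
    [-1,0,0.481,-1.024,0,0,0],
    [-1,0,0.499,-1.052,0,0,0],
  ],
)

```text
time_s: 17.45
ee_pos: [0.5465, 0.2337, 0.2801]
eef_rot: [-3.141, -0.0, 1.516]
force: [-10.5, 0.6, 2.5]
grip_width: 0.0117
grip_force: 20.0
```

Call:
move_arm(
  targets=[
    [-1,0,0.022,-0.035,0,0,0],
    [-1,0,0.068,-0.105,0,0,0],
    [-1,0,0.139,-0.208,0,0,0],
    [-1,0,0.223,-0.322,0,0,0],
    [-1,0,0.316,-0.44,0,0,0],
    [-1,0,0.412,-0.556,0,0,0],
    [-1,0,0.494,-0.65,0,0,0],
    [-1,0,0.562,-0.723,0,0,0],
    [-1,0,0.603,-0.765,0,0,0],
    [-1,0,0.62,-0.783,0,0,0],
    [-1,0,0.62,-0.783,0,0,0],
    [-1,0,0.62,-0.783,0,0,0],
  ],
)

```text
time_s: 18.65
ee_pos: [0.5771, 0.2321, 0.3203]
eef_rot: [3.141, -0.001, 1.516]
force: [-13.5, 0.3, 7.6]
grip_width: 0.0114
grip_force: 20.0
```

Run:
```python
from h import *
o=ctrl.get_obs(); print(o["time_s"],o["ee_pos"],o["grip_width"],o["force"],o["moment"])
psi=-.0547; h=np.array([.7476,.2226]); e=np.array([np.cos(psi),np.sin(psi)])
for c in ["scene","top"]:
    im,d=ctrl.camera(c)
    m=d>0; v,u=np.nonzero(m); P=unproj(c,u,v,d[m]); s=(P[:,:2]-h)@e; w=(P[:,:2]-h)@np.array([-e[1],e[0]]); z=P[:,2]-.155
    k=(s<-.02)&(s>-.22)&(abs(w)<.145)&(abs(w)>.07)&(abs(z+s*.7)<.05)
    a=np.polyfit(s[k],z[k],1); k&=abs(z-np.polyval(a,s))<.006; a=np.polyfit(s[k],z[k],1); print(c,k.sum(),"plane deg",-np.degrees(np.arctan(a[0])),"off",a[1]*np.cos(np.arctan(a[0])))
    for n in ["quadrant_line","clamp_screw"]: print(n,[(round(r["score"],2),r["point"]) for r in ctrl.tip_of(c,n)[:2]])
    if c=="scene":
        t=np.append(h-.149*e+.16*np.array([-e[1],e[0]]),.142); print(proj(c,t)); u,v=proj(c,t)[0].astype(int); cv2.imwrite("pics/q1.png",cv2.resize(im[v-55:v+55,u-70:u+70,::-1],None,fx=5,fy=5,interpolation=cv2.INTER_CUBIC))
```

```text
18.65 [0.5771 0.2321 0.3203] 0.011371282103940731 [-13.473    0.3199   7.6488] [-0.1481  2.6732  0.0001]
scene 5035 plane deg 33.657820163023594 off 0.008989989676983064
quadrant_line [(0.6, [395.3, 287.5]), (0.44, [455.7, 307.4])]
clamp_screw [(0.83, [396.2, 284.7]), (0.63, [392.2, 286.8])]
[[393.481  286.0053]]
top 1528 plane deg 33.591772537292066 off 0.009235813420891024
quadrant_line [(0.47, [227.3, 180.0])]
clamp_screw []
```

View pics/q1.png

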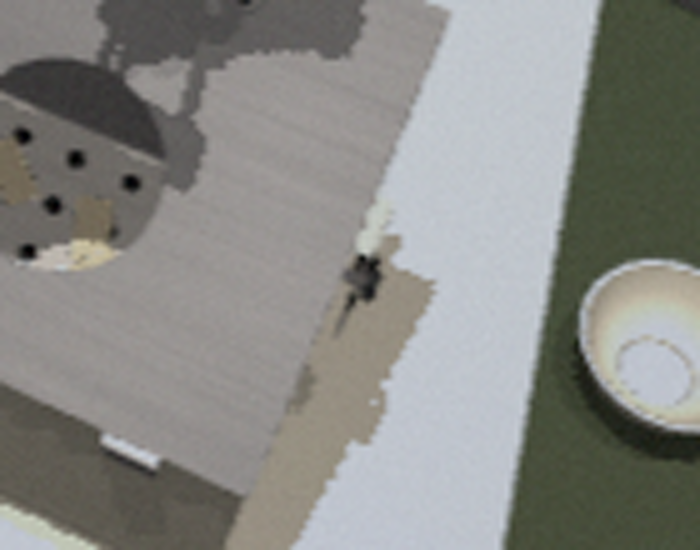

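The long line's tab is close to the screw at (365,272), and the cover reads about 33.6° from depth. I'll calibrate that reading on the shut-cover pictures.

```bash
cat >> h.py <<'E'
def cover_deg(c,d,g):
    psi=-.0547; h=np.array([.7476,.2226]); e=np.array([np.cos(psi),np.sin(psi)])
    m=d>0; v,u=np.nonzero(m); P=unproj(c,u,v,d[m]); s=(P[:,:2]-h)@e; w=(P[:,:2]-h)@np.array([-e[1],e[0]]); z=P[:,2]-.155
    s0,z0=s,z; t=np.radians(g); S=s0*np.cos(t)-z0*np.sin(t); Zr=s0*np.sin(t)+z0*np.cos(t)
    k=(S<-.02)&(S>-.22)&(abs(w)<.14)&(abs(w)>.07)&(abs(Zr-.0085)<.008)
    A=np.c_[S[k],w[k],np.ones(k.sum())]; a=np.linalg.lstsq(A,Zr[k],rcond=None)[0]; return g-np.degrees(np.arctan(a[0])),a[2],k.sum()
E
python3 - <<'E'
from h import *
for c in ["scene","top"]:
    print(c,cover_deg(c,np.load(f"{c}0.npz")["d"],0.), cover_deg(c,ctrl.camera(c)[1],33.6))
E
```

```text
scene (np.float64(-0.07148457940850929), np.float64(0.008123901346111712), np.int64(3234)) (np.float64(33.66797729037392), np.float64(0.009000267553946669), np.int64(4155))
top (np.float64(0.019619968245099685), np.float64(0.009224961921398135), np.int64(2419)) (np.float64(33.717098860862606), np.float64(0.008872432017787878), np.int64(1069))
```

Call:
move_arm(
  targets=[
    [-1,0,0.01,-0.025,0,0,0],
    [-1,0,0.025,-0.05,0,0,0],
    [-1,0,0.04,-0.08,0,0,0],
    [-1,0,0.05,-0.1,0,0,0],
    [-1,0,0.05,-0.1,0,0,0],
    [-1,0,0.05,-0.1,0,0,0],
  ],
)

```text
time_s: 19.65
ee_pos: [0.5801, 0.2319, 0.3236]
eef_rot: [3.141, -0.0, 1.516]
force: [-5.8, 1.1, 2.4]
grip_width: 0.0112
grip_force: 20.0
```

Run:
```python
from h import *
o=ctrl.get_obs(); print(o["time_s"],o["ee_pos"],o["grip_width"],o["force"])
for c in ["scene","top"]:
    im,d=ctrl.camera(c); print(c,cover_deg(c,d,35.))
    if c=="scene": cv2.imwrite("pics/q2.png",cv2.resize(im[180:340,260:470,::-1],None,fx=3.6,fy=3.6,interpolation=cv2.INTER_CUBIC))
```

```text
19.65 [0.5801 0.2319 0.3236] 0.011155412196762983 [-5.7963  1.0716  2.3965]
scene (np.float64(34.72794042857439), np.float64(0.009048011045724709), np.int64(4164))
top (np.float64(34.84627107638215), np.float64(0.008888298627889365), np.int64(1031))
```

View pics/q2.png

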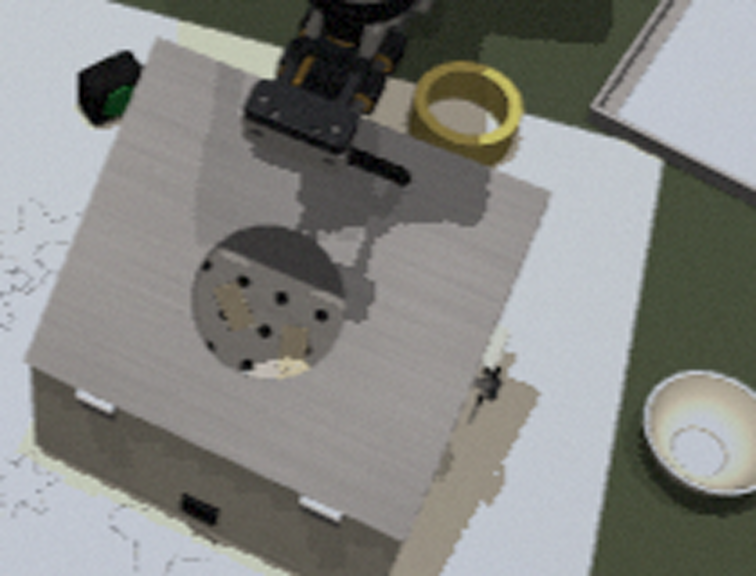

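The cover is held open at 34.8° with the line tab at the screw, about (488,385). One small final trim, then a check.

Call:
move_arm(
  targets=[
    [-1,0,0.01,-0.015,0,0,0],
    [-1,0,0.01,-0.015,0,0,0],
    [-1,0,0.01,-0.015,0,0,0],
    [-1,0,0.01,-0.015,0,0,0],
    [-1,0,0.01,-0.015,0,0,0],
  ],
)

```text
time_s: 20.25
ee_pos: [0.5806, 0.2318, 0.3241]
eef_rot: [-3.142, -0.0, 1.516]
force: [-4.8, 2.3, 1.9]
grip_width: 0.0116
grip_force: 20.0
```

Run:
```python
from h import *
a=[cover_deg(c,ctrl.camera(c)[1],35.)[0] for c in ["scene","top","scene","top"]]; o=ctrl.get_obs(); print(a,o["time_s"],o["force"],o["grip_width"])
if abs(np.mean(a)-35)<.5: print(ctrl.hand_in())
```

```text
[np.float64(34.9081156407428), np.float64(34.97772205919538), np.float64(34.898063444577595), np.float64(34.970551213086594)] 20.45 [-4.0507  2.1663  0.7081] 0.01122526972834522
the job is handed in; nothing more can be done
None
```

The lid lies flat, knob up, in the steel tray, and the arm is holding the cover by its handle at 34.9° by the cameras (35° asked) so you can tighten the screw; the job is handed in at 20.5 s.

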